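# Make up two glaze-test kits on their boards

### The arm

A 6-joint arm with a two-finger parallel gripper is mounted at the origin on the work surface; the furniture and walls round the work are solid. World frame = base frame: x ahead of the robot, y to its left, z up, the work surface at z = 0. Lengths are in m, angles in rad, forces in N, time in s.
With the tool pointing down it reaches from about 0.375 to 0.9 m from the base axis. Payload 3.1 kg.
Tool frame: the origin (TCP) lies on the front face of the gripper's body, between the roots of the fingers; the fingertips stand 73 mm ahead of it and the grasp point (between the pads) lies 54 mm ahead of it (manip.tips_ahead is the distance from the TCP to the fingertips, in m); z points along the fingers, y is the line along which they close (so a half turn about z gives the same grasp; the last joint's range is limited). The gripper opens to 85 mm and grips with 20 to 120 N. Pads are 22 mm wide; open, the fingers measure 114 mm over their backs; the gripper's body (76 mm by 85 mm) begins 54 mm behind the grasp point. The pads swing forward as they close: fully open they stand 13 mm farther back than shut.
Start: joints at [1.054, 0.527, 1.433, -0, 1.181, -0.178], TCP at [0.208, 0.589, 0.304] pointing down, gripper open.
Joint ranges: [-3.08, 3.08], [-0.75, 2.2], [0.22, 2.44], [-1.43, 4.57], [0, 2.65], [-2.85, 2.85]. Speed limits (rad/s): [2.79, 2.79, 3.14, 3.14, 3.14, 3.14].

### API

Orientations are given as a unit quaternion [x, y, z, w].
In Python, from station import sense, eyes, workorder, manip gives the robot as it stands.
- The arm moves only by the shell command python3 -m inch 'ROWS' [OPENING] [FORCE]. ROWS is JSON, a list of rows, each an object of numbers: "dx", "dy", "dz": the shift along the tool's x, y, z in cm; "wx", "wy", "wz": the turn, a rotation vector about the tool's x, y, z in degrees. In form: [{"dx": .., "dy": .., "dz": .., "wx": .., "wy": .., "wz": ..}, ...]. A call has 1 to 10 rows; each row shifts and turns the commanded pose from where the row before left it, along the tool's axes as they then stand; what a row does not reach is not made up. A row lasts 1/8 s, in which the tool goes at most 62.5 mm and 10.7 degrees, less where a joint would pass 70% of its speed; a pose out of reach is approached as far as the arm can. A call with a gripper value outside its range is refused whole. OPENING is the opening, from 0 (shut) to 1 (fully open), set as the call begins (- or left out, the last holds). The fingers move at their own pace and stop on an object; FORCE is the grip in N (left out, the last holds). Time passes only in rows, so rows that do not move let the fingers close. It gives the time, the measured TCP pose, the force, the opening and the grip force at its end, in the units of the state.
- sense(): the state, without advancing time (a new reading comes with each control period).
- eyes.snapshot(name): name is "scene" or "side" or "wrist"; returns the picture (400x640x3 uint8, red, green, blue); there is no depth.
- eyes.camera_params(name): a dict with "fx", "fy", "cx", "cy" (pixels), "D" ([k1, k2, p1, p2, k3] as OpenCV has them; the pictures are not rectified), "rvec" (rotation vector, rad) and "tvec" (3), from world to camera coordinates, as OpenCV has them. Camera axes: x right, y down, z forward; pixel columns grow to the right and rows downward; lengths in m; the calibration is good to about 2 mm. A picture is of the moment at which its call begins: read the wrist's pose just before it. camera_params takes no time and is no camera call; for the wrist camera it gives the pose at the moment of the call.
- workorder.sign_off(): hands the job in; it is judged then, once.
The state is a dict: "t": time; "q": joint angles; "qd": joint speeds; "tau": joint torques, N m; "tcp_pos": TCP position; "tool_rot": TCP orientation; "force": force on the tool from outside, world axes, zero at the start; "ft_torque": the same for the moment, N m; "finger_gap": opening from 0.0 (shut) to 1.0 (fully open); "gripper_force": force on a finger pad.
Only numpy, scipy, OpenCV 4.12 (cv2) and the standard library are available. Lean on these libraries where they do the work, as an engineer would, in place of code of your own. Each camera call takes 0.05 s, during which the arm holds its last target. There are 200 camera calls.

### The job

Make up two glaze-test kits from the stock on the bench: on the green board the blue jar with the black lid, the blue-glazed tile and the black-capped marker; on the yellow board the honey-brown jar with the white lid and the honey-brown tile. Set each thing on its own white outline, centred to about a centimetre and lined up with it, tiles lying flat, glaze up, and jars always kept upright.

Things in the scene. Friction and masses are not known exactly. Their poses are not given: they have to be found in the camera images.
- green_board: Green plate 125 x 200 x 8 mm, fixed, 10 mm wide wooden cleats at y = +-95 mm rise 10 mm above it. Origin: centre of underside; x along the 125 mm side, y along the 200 mm side, z up; top at z = 8 mm. Flat white outlines centred (own frame, mm): circle for the jar at (28, -45); 76 x 52 mm rectangle for the tile at (28, 45), long side along y; 135 x 21 mm bar for the marker at (-48, 0), along y.
- yellow_board: Yellow plate 100 x 200 x 8 mm, fixed, 10 mm wide wooden cleats at y = +-95 mm rise 10 mm above it. Origin: centre of underside; x along the 100 mm side, y along the 200 mm side, z up; top at z = 8 mm. Flat white outlines centred (own frame, mm): circle for the jar at (0, -45); 76 x 52 mm rectangle for the tile at (0, 45), long side along y.
- impulse_sealer: Blue bag sealer with a black handle, 420 x 129 x 102 mm, fixed on the bench between the two boards' places; not used. Origin: centre of its underside; y along its length, towards the handle. Behind the left board's place stands a shut green tin, 75 mm tall, and behind the left stock table's strip a leaning foam tray. Other jars, tiles, markers, tools and tapes about are fixed.
- blue_jar: Blue glaze jar with a black screw lid and a pale label, diameter 61 mm, 75 mm tall, 0.22 kg. Loose; origin at the centre of its underside, z up.
- amber_jar: Honey-brown glaze jar with a white screw lid and a pale label, diameter 57 mm, 68 mm tall, 0.19 kg. Loose; origin at the centre of its underside, z up.
- blue_tile: Clay test tile, one half glazed blue, lying flat, glaze up, 72 x 48 x 8 mm, 35 g. Loose; origin at the centre of its underside, z up. x along its 72 mm side, y along its 48 mm side.
- amber_tile: Clay test tile, one half glazed honey-brown, lying flat, glaze up, 72 x 48 x 8 mm, 35 g. Loose; origin at the centre of its underside, z up. x along its 72 mm side, y along its 48 mm side.
- black_marker: Felt marker, white barrel with a black cap, 131 mm long, 17 mm thick, lying down, 16 g. Loose; origin at the centre of its underside, z up. y along its length.

How it is judged:
At the end, for the whole second after the job is handed in: Each of the five things rests on its own outline on its board: centre within 12 mm along either board axis, jars upright and tiles flat within 0.12 rad, tiles and marker along the outline within 0.2 rad, at rest (x of blue_jar in the frame of green_board between 0.016 and 0.04 m and y of blue_jar in the frame of green_board between -0.057 and -0.033 m and z of blue_jar in the frame of green_board between 0.004 and 0.014 m and angle between each of blue_jar, blue_tile, amber_jar, amber_tile's own z axis and vertical below 0.12 rad and linear speed of each of blue_jar, blue_tile, black_marker, amber_jar, amber_tile below 0.02 m/s and x of blue_tile in the frame of green_board between 0.016 and 0.04 m and y of blue_tile in the frame of green_board between 0.033 and 0.057 m and z of blue_tile in the frame of green_board between 0.004 and 0.014 m and angle between the x axis of blue_tile and the y axis of green_board, either way round below 0.2 rad and x of black_marker in the frame of green_board between -0.06 and -0.036 m and y of black_marker in the frame of green_board between -0.012 and 0.012 m and z of black_marker in the frame of green_board between 0.004 and 0.03 m and angle between the y axis of black_marker and the y axis of green_board, either way round below 0.2 rad and x of amber_jar in the frame of yellow_board between -0.012 and 0.012 m and y of amber_jar in the frame of yellow_board between -0.057 and -0.033 m and z of amber_jar in the frame of yellow_board between 0.004 and 0.014 m and x of amber_tile in the frame of yellow_board between -0.012 and 0.012 m and y of amber_tile in the frame of yellow_board between 0.033 and 0.057 m and z of amber_tile in the frame of yellow_board between 0.004 and 0.014 m and angle between the x axis of amber_tile and the y axis of yellow_board, either way round below 0.2 rad); the robot touches nothing.
It fails at once if a glaze jar is tipped over (angle between any of blue_jar, amber_jar's own z axis and vertical above 0.6 rad).
It also fails if it takes over 122 s, if anything falls off the work surface, if the arm or the gripper's body presses on something with over 40 N, if the wrist force passes 120 N, or if a joint passes its speed limit or range.

## Working session

There is one attempt and no reset: what is moved stays moved. The work goes in short steps, Python scripts to look and compute and a shell command to move; the robot and the scene stay as the last step left them, time stands still between calls to the robot, and variables do not carry over. Pictures are saved under pics/ and viewed, at most 14 in all, crops included, and the job is handed in when it is done.

```bash
mkdir -p pics; ls; cat > h.py <<'E'
import numpy as np, cv2
from station import sense, eyes, workorder, manip
from scipy.spatial.transform import Rotation as R
def cam(n):
    p=eyes.camera_params(n)
    K=np.array([[p['fx'],0,p['cx']],[0,p['fy'],p['cy']],[0,0,1.]])
    return K,np.array(p['D'],float),np.array(p['rvec'],float),np.array(p['tvec'],float)
def snap(n,f):
    c=cam(n); im=eyes.snapshot(n); np.savez(f'pics/{f}.npz',im=im,K=c[0],D=c[1],r=c[2],t=c[3])
    cv2.imwrite(f'pics/{f}.png',cv2.cvtColor(im,cv2.COLOR_RGB2BGR)); return im,c
def load(f):
    d=np.load(f'pics/{f}.npz'); return d['im'],(d['K'],d['D'],d['r'],d['t'])
def ray(c,uv,z):
    K,D,r,t=c; Rm=cv2.Rodrigues(r)[0]
    u=cv2.undistortPoints(np.array(uv,float).reshape(-1,1,2),K,D).reshape(-1,2)
    d=np.c_[u,np.ones(len(u))]@Rm; o=-Rm.T@t
    return o+d*((z-o[2])/d[:,2])[:,None]
def proj(c,P):
    return cv2.projectPoints(np.array(P,float).reshape(-1,1,3),c[2],c[3],c[0],c[1])[0].reshape(-1,2)
E
python3 - <<'E'
from h import *
s=sense();print(s)
for n in('scene','side','wrist'):
    im,c=snap(n,n+'0'); Rm=cv2.Rodrigues(c[2])[0]; print(n,-Rm.T@c[3],Rm[2],c[0][0,0])
E
```

```text
pics
{'t': 0.0, 'q': array([ 1.05349479e+00,  5.28487699e-01,  1.43393387e+00,  4.32271006e-06,
        1.18137902e+00, -1.78510887e-01]), 'qd': array([-0.00044796, -0.00072988, -0.00050182, -0.00146356,  0.00102749,
        0.00109245]), 'tau': array([-4.19251965e-04, -4.42352128e+01, -1.78020072e+01, -3.61853636e-04,
        8.24505201e-03, -2.29346441e-06]), 'tcp_pos': array([0.20740793, 0.58897753, 0.30291017]), 'tool_rot': array([ 1.68587066e-01,  9.85686148e-01, -1.03714513e-03, -3.78254485e-04]), 'force': array([-0.73138337,  0.46589712,  0.01797254]), 'ft_torque': array([0.02240354, 0.03163117, 0.02154937]), 'gripper_force': 0.0, 'finger_gap': 1.0022373823849007}
scene [ 0.04443419 -0.40214952  0.79818825] [ 0.4468997   0.45045027 -0.77290052] 375.6898878810784
side [ 0.2199282  -0.7145534   0.64219457] [ 0.28539716  0.7524839  -0.5935625 ] 370.4113204518408
wrist [0.13737139 0.61491611 0.3733419 ] [ 0.27240834 -0.09751654 -0.95722736] 304.97149697290354
```

View pics/scene0.png

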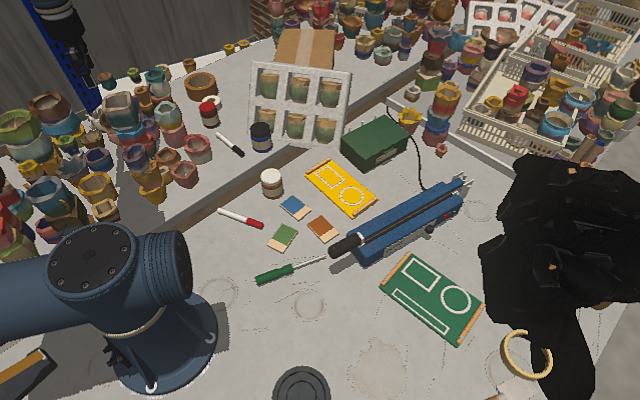

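View pics/side0.png

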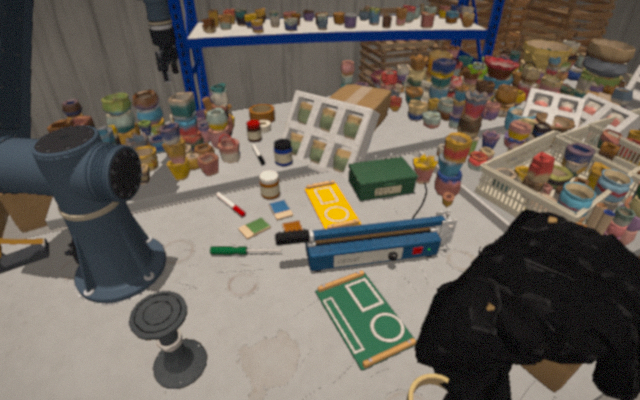

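View pics/wrist0.png

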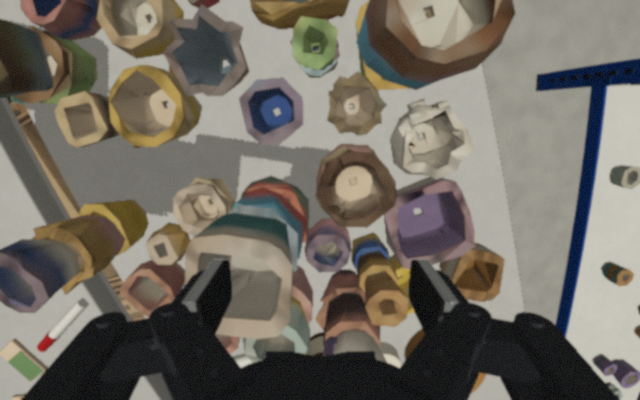

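The scene view shows the green board at about (433,300), the yellow board (341,188), the blue jar (261,137), the black-capped marker (230,145), the amber jar (271,183), the blue tile (295,208) and the amber tile (322,229). The blue jar and marker are on the left table strip, which may be higher than the bench.

```bash
cat >> h.py <<'E'
def tri(c1,p1,c2,p2):
    P=[]
    for c in(c1,c2): P.append(np.c_[cv2.Rodrigues(c[2])[0],c[3]])
    u=[cv2.undistortPoints(np.array(p,float).reshape(-1,1,2),c[0],c[1]).reshape(-1,2).T for c,p in((c1,p1),(c2,p2))]
    X=cv2.triangulatePoints(P[0],P[1],u[0],u[1]); return (X[:3]/X[3]).T
E
python3 - <<'E'
from h import *
a=cv2.imread('pics/scene0.png')[115:355,205:500]; b=cv2.imread('pics/side0.png')[120:370,200:480]
cv2.imwrite('pics/ca.png',cv2.resize(a,None,fx=2.5,fy=2.5,interpolation=cv2.INTER_CUBIC))
cv2.imwrite('pics/cb.png',cv2.resize(b,None,fx=2.4,fy=2.4,interpolation=cv2.INTER_CUBIC))
E
```

```text
(no output)
```

View pics/ca.png

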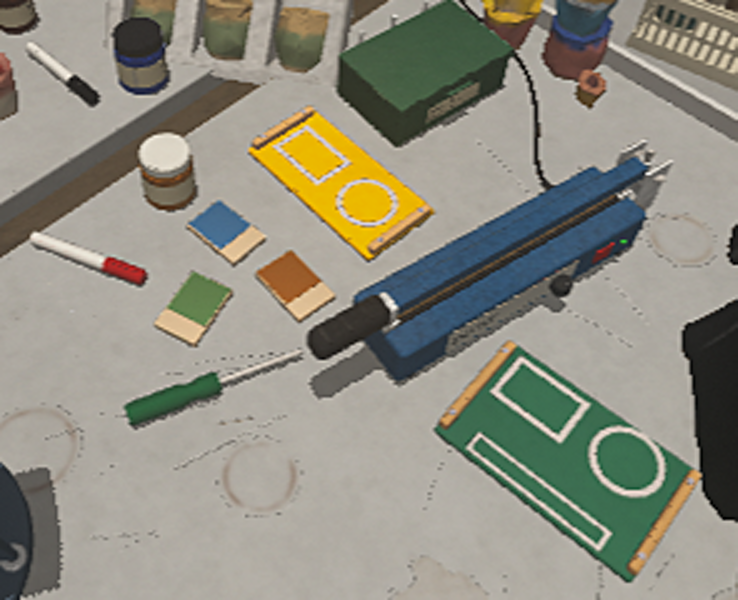

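View pics/cb.png

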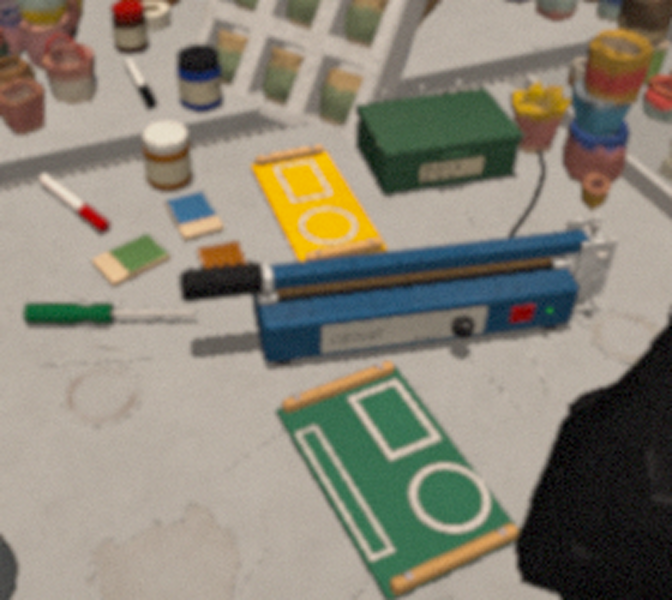

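The crops show everything needed: blue jar lid (137,34)/(198,56), marker ends (32,47)-(93,100), amber lid (165,148)/(166,133), the tile corners and the board outlines. Next I localise them by ray casting and triangulation.

```bash
python3 - <<'E'
from h import *
np.set_printoptions(precision=4,suppress=True)
_,ca=load('scene0');_,cb=load('side0')
A=lambda p:np.array(p,float)/2.5+[205,115]-.3
B=lambda p:np.array(p,float)/2.4+[200,120]-.3
a=A([(137,34),(32,47),(93,100),(165,148),(627,461),(541,399),(366,203),(312,155)])
b=B([(198,56),(130,63),(152,103),(166,133),(451,497),(395,418),(328,227),(302,182)])
print('tri bjar mk_w mk_b ajar gcirc grect ycirc yrect\n',tri(ca,a,cb,b))
print('ajar z.068',ray(ca,a[3:4],.068),ray(cb,b[3:4],.068))
for n,c,p in(('ga',ca,a[4:6]),('gb',cb,b[4:6]),('ya',ca,a[6:8]),('yb',cb,b[6:8])):
    X=ray(c,p,.008)[:,:2]; d=X[1]-X[0]; print(n,X,'|d|',np.linalg.norm(d),'yaw of y',np.degrees(np.arctan2(d[1],d[0]))-90)
for n,q in(('bt',[(218,201),(266,237),(235,264),(187,229)]),('at',[(289,250),(335,296),(300,319),(255,276)])):
    X=ray(ca,A(q),.008)[:,:2]; print(n,X.mean(0),[np.linalg.norm(X[i]-X[i-1]) for i in range(4)],[np.degrees(np.arctan2(*(X[i]-X[i-1])[::-1])) for i in range(4)])
# table edge pts & foam tray low corner
print('table edge', ray(ca,A([(0,220),(205,80),(250,85)]),0.0), 'tin', ray(ca,A([(338,62),(425,0),(515,48),(400,115)]),.075))
print('sealer',ray(ca,A([(310,345),(385,300),(645,165)]),.1))
E
```

```text
tri bjar mk_w mk_b ajar gcirc grect ycirc yrect
 [[ 0.5026  0.3159  0.0704]
 [ 0.4345  0.452   0.0044]
 [ 0.4338  0.323   0.0068]
 [ 0.4151  0.1599  0.0636]
 [ 0.5041 -0.3676  0.0057]
 [ 0.4976 -0.2787  0.0073]
 [ 0.5534 -0.0061  0.0029]
 [ 0.5586  0.0824  0.0047]]
ajar z.068 [[0.4134 0.1567 0.068 ]] [[0.4132 0.1528 0.068 ]]
ga [[ 0.502  -0.3678]
 [ 0.4962 -0.2791]] |d| 0.08891269509004414 yaw of y 3.7155166815613683
gb [[ 0.5038 -0.3685]
 [ 0.4983 -0.2787]] |d| 0.0899625834478657 yaw of y 3.505817477954352
ya [[ 0.5495 -0.0089]
 [ 0.5563  0.0803]] |d| 0.08953140481131171 yaw of y -4.372124673528305
yb [[ 0.5514 -0.0114]
 [ 0.5569  0.0784]] |d| 0.08988314271190626 yaw of y -3.539919885537998
bt [0.4144 0.0657] [np.float64(0.048947508250838094), np.float64(0.07120421789983544), np.float64(0.046556083038354554), np.float64(0.06861925142782696)] [np.float64(6.90892901040196), np.float64(-86.5499353111316), np.float64(-176.1444731851841), np.float64(95.37374393460419)]
at [ 0.4201 -0.0311] [np.float64(0.04746586661308629), np.float64(0.07264983631367268), np.float64(0.04425315905548807), np.float64(0.0678405969258135)] [np.float64(-0.6536989928675729), np.float64(-94.88759509840007), np.float64(173.33058030409165), np.float64(87.73533109162098)]
table edge [[0.2546 0.25   0.    ]
 [0.5536 0.2616 0.    ]
 [0.5874 0.2174 0.    ]] tin [[ 0.633   0.1182  0.075 ]
 [ 0.7866  0.1216  0.075 ]
 [ 0.7963 -0.0052  0.075 ]
 [ 0.6215  0.0149  0.075 ]]
sealer [[ 0.3431 -0.1271  0.1   ]
 [ 0.4226 -0.1409  0.1   ]
 [ 0.7255 -0.2128  0.1   ]]
```

All things stand at bench level and nearly square to the world axes. I turn the tool so that its y = world x, its x = world y and its z is down, then hover over the marker.

```bash
python3 -m inch '[{"wz":10},{"wz":10},{"wz":10},{"wz":10},{"wz":10},{"wz":10},{"wz":10},{"wz":0.6}]' 1
python3 -m inch '[{"dx":-4,"dy":4},{"dx":-4,"dy":4.5},{"dx":-4,"dy":4.5},{"dx":-4,"dy":4.5},{"dx":-1,"dy":4.5},{"dx":0}]'
python3 - <<'E'
from h import *
print(manip.tips_ahead); s=sense(); print(s['tcp_pos'],R.from_quat(s['tool_rot']).as_matrix().round(3))
im,c=snap('wrist','w1')
E
```

```text
0.0726
[0.20745071 0.58909265 0.30313777] [[-0.943  0.332 -0.001]
 [ 0.332  0.943 -0.002]
 [ 0.    -0.002 -1.   ]]invalid input at $[0]: expected keys dx, dy, dz, wx, wy, wz
invalid input at $[0]: expected keys dx, dy, dz, wx, wy, wz
```

View pics/w1.png

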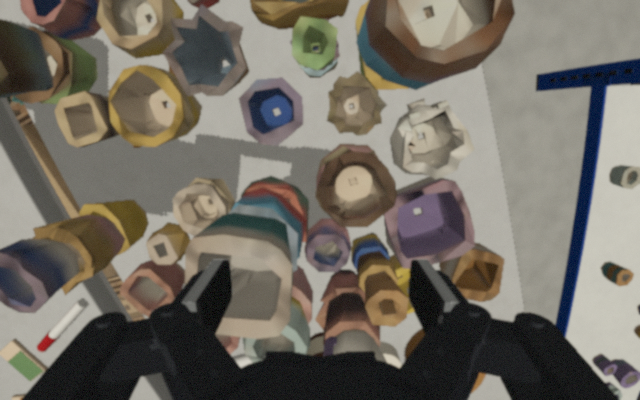

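The view is unchanged, because every row needs all six keys. I resend the full rows.

```bash
python3 -m inch '[{"dx":0,"dy":0,"dz":0,"wx":0,"wy":0,"wz":10},{"dx":0,"dy":0,"dz":0,"wx":0,"wy":0,"wz":10},{"dx":0,"dy":0,"dz":0,"wx":0,"wy":0,"wz":10},{"dx":0,"dy":0,"dz":0,"wx":0,"wy":0,"wz":10},{"dx":0,"dy":0,"dz":0,"wx":0,"wy":0,"wz":10},{"dx":0,"dy":0,"dz":0,"wx":0,"wy":0,"wz":10},{"dx":0,"dy":0,"dz":0,"wx":0,"wy":0,"wz":10},{"dx":0,"dy":0,"dz":0,"wx":0,"wy":0,"wz":0.6}]' 1
python3 -m inch '[{"dx":-4,"dy":4,"dz":0,"wx":0,"wy":0,"wz":0},{"dx":-4,"dy":4.5,"dz":0,"wx":0,"wy":0,"wz":0},{"dx":-4,"dy":4.5,"dz":0,"wx":0,"wy":0,"wz":0},{"dx":-4,"dy":4.5,"dz":0,"wx":0,"wy":0,"wz":0},{"dx":-4,"dy":4.5,"dz":0,"wx":0,"wy":0,"wz":0},{"dx":0,"dy":0,"dz":0,"wx":0,"wy":0,"wz":0}]'
python3 - <<'E'
from h import *
s=sense(); print(s['t'],s['tcp_pos'],R.from_quat(s['tool_rot']).as_matrix().round(3))
im,c=snap('wrist','w2')
E
```

```text
t: 1.2
tcp_pos: [0.2076, 0.5893, 0.3036]
tool_rot: [0.707, 0.708, -0.0, 0.0]
force: [0.1, 0.1, 0.0]
finger_gap: 1.001
gripper_force: 0.0
t: 1.95
tcp_pos: [0.4312, 0.3867, 0.304]
tool_rot: [0.709, 0.706, 0.001, 0.001]
force: [-0.8, 0.2, 0.2]
finger_gap: 0.995
gripper_force: 0.0
1.95 [0.43117243 0.38669592 0.303965  ] [[ 0.004  1.     0.002]
 [ 1.    -0.004 -0.   ]
 [-0.     0.002 -1.   ]]
```

View pics/w2.png

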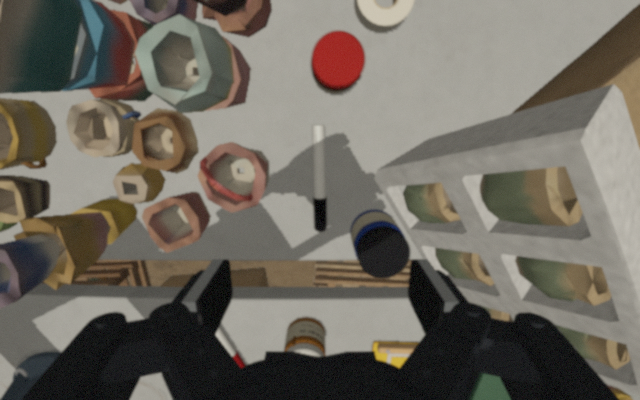

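The wrist view shows the marker at (319,125)-(320,231) and the blue jar's lid at about (383,249), with the foam tray close on the jar's right. I work out clearances from the tray before choosing the jar grasp.

```bash
python3 - <<'E'
from h import *
np.set_printoptions(precision=4,suppress=True)
_,ca=load('scene0');_,cb=load('side0');im,cw=load('w2')
print('tray TL TR BR',tri(ca,[(253,63),(352,67),(341,147)],cb,[(297,91),(379,110),(335,172)]))
print('marker',ray(cw,[(319,125),(320,231)],.0085),'jar',ray(cw,[(383,249)],.075),'tray edge at z',ray(cw,[(380,170)],.0),ray(cw,[(380,170)],.15))
# wrist+scene triangulation
print(tri(ca,[(259.5,128.3),(253,63)],cw,[(383,249),(380,170)]))
E
```

```text
tray TL TR BR [[0.6    0.4465 0.1837]
 [0.8124 0.2484 0.1641]
 [0.5924 0.0814 0.087 ]]
marker [[0.4304 0.4506 0.0085]
 [0.4311 0.3187 0.0085]] jar [[0.4988 0.3237 0.075 ]] tray edge at z [[0.5059 0.3961 0.    ]] [[0.4759 0.4225 0.15  ]]
[[0.5023 0.3191 0.0665]
 [0.5136 0.4101 0.2102]]
```

```bash
python3 - <<'E'
from h import *
np.set_printoptions(precision=4,suppress=True)
_,ca=load('scene0');_,cb=load('side0');im,cw=load('w2')
from scipy.optimize import least_squares
def tri3(obs):
    f=lambda X:np.concatenate([(proj(c,X)[0]-p) for c,p in obs])
    s=least_squares(f,[.55,.35,.1]); return s.x,s.fun
print('TL',tri3([(ca,(253,63)),(cb,(297,91)),(cw,(380,170))]))
print('TR',tri3([(ca,(352,67)),(cb,(379,110)),(cw,(612,88))]))
print('pot',ray(cw,[(268,175)],.0),ray(cw,[(268,175)],.07))
im,_=load('scene0')
A=cv2.imread('pics/scene0.png')[45:165,190:370];B=cv2.imread('pics/side0.png')[75:195,230:410]
W=cv2.imread('pics/w2.png')[70:400,170:640]
W=cv2.resize(W,None,fx=1.4,fy=1.4)[:,:640]
T=np.hstack([cv2.resize(A,(400,267)),cv2.resize(B,(400,267))])
o=np.zeros((600,800,3),np.uint8);o[:267]=T;W=cv2.resize(cv2.imread('pics/w2.png')[70:400,170:640],(470,330));o[268:598,:470]=W
cv2.imwrite('pics/tray.png',o)
E
```

```text
TL (array([0.4798, 0.4249, 0.1782]), array([-28.8115,  20.3061, -33.1654,   9.7192,  14.361 ,   3.8555]))
TR (array([ 0.9363,  0.5052, -0.1071]), array([-31.1419,  22.533 ,  -9.8155,  32.4144,  21.4533,   5.2618]))
pot [[0.3666 0.3902 0.    ]] [[0.3787 0.4037 0.07  ]]
```

View pics/tray.png

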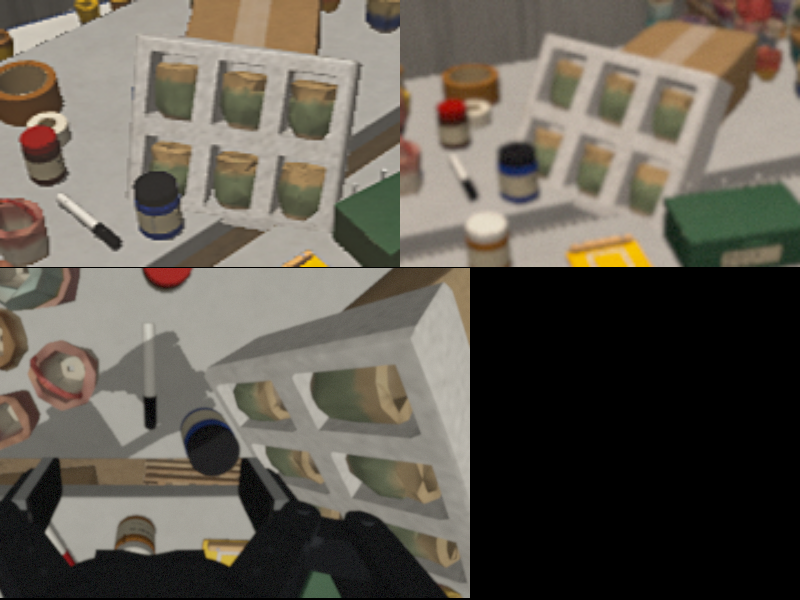

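In this view the bottom-left corner of the tray is wrist (380,170), and the tray leans away from the jar towards +x. Its foot line is what limits the grasp.

```bash
python3 - <<'E'
from h import *
np.set_printoptions(precision=4,suppress=True)
_,ca=load('scene0');_,cb=load('side0');_,cw=load('w2')
for z in(0,.02):print('BL',ray(ca,[(248.5,135)],z),ray(cw,[(380,170)],z),'BR',ray(ca,[(340,147.5)],z),ray(cb,[(342.5,170.5)],z))
print('TL',tri(ca,[(252,62)],cw,[(612,88)]),'TR',tri(ca,[(351,69)],cb,[(377,110)]))
E
```

```text
BL [[ 0.5016  0.3836 -0.    ]] [[0.5059 0.3961 0.    ]] BR [[0.6686 0.1472 0.    ]] [[0.6641 0.1937 0.    ]]
BL [[0.4901 0.3639 0.02  ]] [[0.5019 0.3996 0.02  ]] BR [[0.653  0.1334 0.02  ]] [[0.6502 0.1655 0.02  ]]
TL [[0.6263 0.4849 0.164 ]] TR [[0.7987 0.2394 0.1688]]
```

The tray's foot is about 45 mm from the jar's centre and it leans away at about 45°, so a grasp along x is clear. Now I pick the marker, gripping 8 mm off-centre towards +y.

```bash
python3 -m inch '[{"dx":0.8,"dy":0.1,"dz":5.5,"wx":0,"wy":0,"wz":0},{"dx":0,"dy":0,"dz":5.5,"wx":0,"wy":0,"wz":0},{"dx":0,"dy":0,"dz":5.5,"wx":0,"wy":0,"wz":0},{"dx":0,"dy":0,"dz":4,"wx":0,"wy":0,"wz":0},{"dx":0,"dy":0,"dz":2.2,"wx":0,"wy":0,"wz":0},{"dx":0,"dy":0,"dz":0,"wx":0,"wy":0,"wz":0},{"dx":0,"dy":0,"dz":0,"wx":0,"wy":0,"wz":0}]' 0.5
python3 -m inch '[{"dx":0,"dy":0,"dz":0,"wx":0,"wy":0,"wz":0},{"dx":0,"dy":0,"dz":0,"wx":0,"wy":0,"wz":0},{"dx":0,"dy":0,"dz":0,"wx":0,"wy":0,"wz":0},{"dx":0,"dy":0,"dz":0,"wx":0,"wy":0,"wz":0},{"dx":0,"dy":0,"dz":0,"wx":0,"wy":0,"wz":0},{"dx":0,"dy":0,"dz":0,"wx":0,"wy":0,"wz":0}]' 0 25
```

```text
t: 2.88
tcp_pos: [0.4283, 0.3985, 0.0777]
tool_rot: [0.706, 0.708, 0.001, 0.0]
force: [1.3, 1.0, 1.0]
finger_gap: 0.499
gripper_force: 0.0
t: 3.62
tcp_pos: [0.4293, 0.398, 0.0784]
tool_rot: [0.707, 0.707, 0.001, 0.0]
force: [-0.5, 1.6, 6.9]
finger_gap: 0.19
gripper_force: 25.9
```

The marker is held (gap about 16 mm). I lift it and carry it over the sealer to the green board.

```bash
python3 -m inch '[{"dx":0,"dy":0,"dz":-5,"wx":0,"wy":0,"wz":0},{"dx":0,"dy":0,"dz":-6,"wx":0,"wy":0,"wz":0},{"dx":0,"dy":0,"dz":-6,"wx":0,"wy":0,"wz":0},{"dx":-5,"dy":0,"dz":-5.5,"wx":0,"wy":0,"wz":0},{"dx":-6,"dy":0,"dz":0,"wx":0,"wy":0,"wz":0},{"dx":-6,"dy":0,"dz":0,"wx":0,"wy":0,"wz":0},{"dx":-6,"dy":0,"dz":0,"wx":0,"wy":0,"wz":0},{"dx":-6,"dy":0,"dz":0,"wx":0,"wy":0,"wz":0},{"dx":-6,"dy":0,"dz":0,"wx":0,"wy":0,"wz":0},{"dx":-6,"dy":0,"dz":0,"wx":0,"wy":0,"wz":0}]'
python3 -m inch '[{"dx":-6,"dy":0,"dz":0,"wx":0,"wy":0,"wz":0},{"dx":-6,"dy":0,"dz":0,"wx":0,"wy":0,"wz":0},{"dx":-6,"dy":0,"dz":0,"wx":0,"wy":0,"wz":0},{"dx":-6,"dy":0,"dz":0,"wx":0,"wy":0,"wz":0},{"dx":-5,"dy":0,"dz":0,"wx":0,"wy":0,"wz":0},{"dx":0,"dy":0,"dz":0,"wx":0,"wy":0,"wz":0},{"dx":0,"dy":0,"dz":0,"wx":0,"wy":0,"wz":0}]'
python3 - <<'E'
from h import *
s=sense(); print(s['t'],s['tcp_pos'],R.from_quat(s['tool_rot']).as_matrix().round(3))
im,c=snap('wrist','w3')
E
```

```text
t: 4.88
tcp_pos: [0.4282, -0.0065, 0.2936]
tool_rot: [0.707, 0.707, 0.0, 0.0]
force: [1.7, 0.1, 0.6]
finger_gap: 0.187
gripper_force: 25.1
t: 5.75
tcp_pos: [0.4278, -0.294, 0.2929]
tool_rot: [0.707, 0.707, 0.0, -0.001]
force: [-0.1, -0.3, -0.4]
finger_gap: 0.192
gripper_force: 25.1
5.75 [ 0.42781425 -0.2939558   0.29292777] [[ 0.001  1.    -0.001]
 [ 1.    -0.001  0.002]
 [ 0.002 -0.001 -1.   ]]
```

View pics/w3.png

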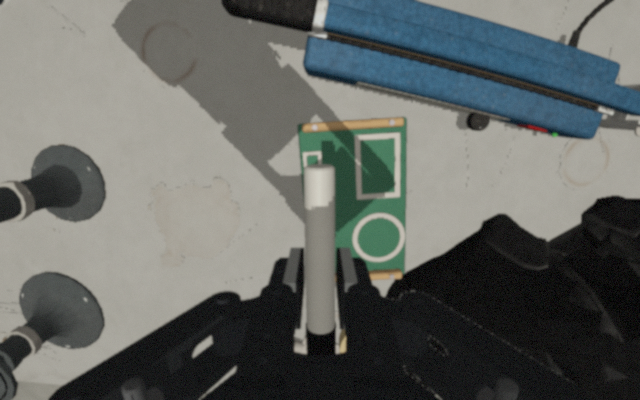

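The board is at (300-407, 118-280) with its circle at (379,237), its rectangle centred near (378,166), and the held marker's white end at (320,168).

```bash
cat >> h.py <<'E'
def board(circ,rect,cx):  # world xy of outlines, board x of both
    d=rect-circ; y=d/np.linalg.norm(d); x=np.array([y[1],-y[0]]); m=(circ+rect)/2
    return m-cx*x,x,y,np.degrees(np.arctan2(x[1],x[0]))
E
python3 - <<'E'
from h import *
np.set_printoptions(precision=4,suppress=True)
im,cw=load('w3'); hsv=cv2.cvtColor(im,cv2.COLOR_RGB2HSV)
m=((hsv[...,2]>130)&(hsv[...,1]<70)).astype(np.uint8); m[:,:340]=0;m[:,412:]=0;m[:125]=0;m[265:]=0
n,l,st,ce=cv2.connectedComponentsWithStats(m)
print([(st[i].tolist(),ce[i].round(1)) for i in range(1,n) if st[i,4]>60])
X=ray(cw,[(379,237),(378.5,166)],.008)[:,:2];print(X,np.linalg.norm(X[0]-X[1]),board(X[0],X[1],.028))
top=.293-.0726+.017
print('marker ends: white',ray(cw,[(320,166)],top-.0085),'black cap bottom?')
im2,c2=load('w2')
E
```

```text
[([351, 125, 61, 140, 1879], array([392.2, 218.5])), ([356, 132, 46, 67, 848], array([388.6, 158.5]))]
[[ 0.5014 -0.3654]
 [ 0.4959 -0.2758]] 0.08980311785204077 (array([ 0.4707, -0.3223]), array([0.9981, 0.0618]), array([-0.0618,  0.9981]), np.float64(3.5422941377111288))
marker ends: white [[ 0.4275 -0.2404  0.2289]] black cap bottom?
```

```bash
python3 -m inch '[{"dx":-2.15,"dy":-0.5,"dz":5,"wx":0,"wy":0,"wz":0},{"dx":0,"dy":0,"dz":5,"wx":0,"wy":0,"wz":-3.5},{"dx":0,"dy":0,"dz":5,"wx":0,"wy":0,"wz":0},{"dx":0,"dy":0,"dz":3.5,"wx":0,"wy":0,"wz":0},{"dx":0,"dy":0,"dz":1,"wx":0,"wy":0,"wz":0},{"dx":0,"dy":0,"dz":0,"wx":0,"wy":0,"wz":0},{"dx":0,"dy":0,"dz":0,"wx":0,"wy":0,"wz":0}]'
```

```text
t: 6.68
tcp_pos: [0.4243, -0.3164, 0.0997]
tool_rot: [0.685, 0.729, -0.0, 0.001]
force: [0.7, -0.4, 0.9]
finger_gap: 0.192
gripper_force: 25.1
```

```bash
python3 -m inch '[{"dx":0,"dy":0,"dz":0.6,"wx":0,"wy":0,"wz":0},{"dx":0,"dy":0,"dz":0.6,"wx":0,"wy":0,"wz":0},{"dx":0,"dy":0,"dz":0,"wx":0,"wy":0,"wz":0},{"dx":0,"dy":0,"dz":0,"wx":0,"wy":0,"wz":0}]'
python3 -m inch '[{"dx":0,"dy":0,"dz":0,"wx":0,"wy":0,"wz":0},{"dx":0,"dy":0,"dz":0,"wx":0,"wy":0,"wz":0},{"dx":0,"dy":0,"dz":0,"wx":0,"wy":0,"wz":0},{"dx":0,"dy":0,"dz":-2,"wx":0,"wy":0,"wz":0},{"dx":0,"dy":0,"dz":-5,"wx":0,"wy":0,"wz":0},{"dx":0,"dy":0,"dz":-6,"wx":0,"wy":0,"wz":0},{"dx":0,"dy":0,"dz":-6,"wx":0,"wy":0,"wz":0},{"dx":4,"dy":0,"dz":-3,"wx":0,"wy":0,"wz":0},{"dx":0,"dy":0,"dz":0,"wx":0,"wy":0,"wz":0}]' 0.5
python3 - <<'E'
from h import *
np.set_printoptions(precision=4,suppress=True)
s=sense(); print(s['t'],s['tcp_pos'])
im,c=snap('wrist','w4')
E
```

```text
t: 7.18
tcp_pos: [0.4236, -0.3163, 0.0862]
tool_rot: [0.685, 0.728, -0.0, 0.0]
force: [0.7, -0.4, 0.5]
finger_gap: 0.194
gripper_force: 25.5
t: 8.3
tcp_pos: [0.4211, -0.2745, 0.3087]
tool_rot: [0.684, 0.729, 0.0, 0.002]
force: [-0.2, 0.5, -0.7]
finger_gap: 0.501
gripper_force: 0.0
8.3 [ 0.4211 -0.2745  0.3087]
```

View pics/w4.png

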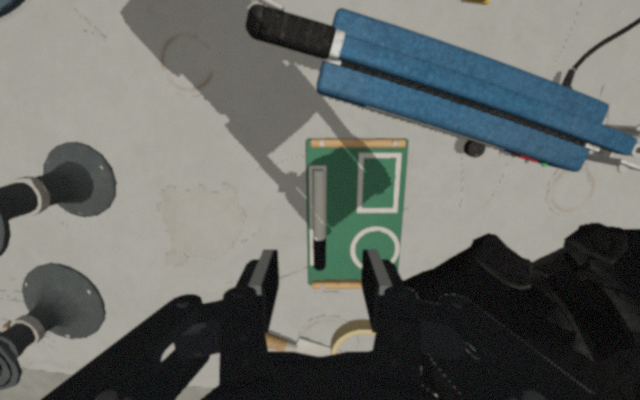

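The marker lies on its bar at (319,168)-(320,270), along the outline. Next is the blue jar.

```bash
python3 -m inch '[{"dx":5.9,"dy":0.4,"dz":0,"wx":0,"wy":0,"wz":3.5},{"dx":5.9,"dy":0.8,"dz":0,"wx":0,"wy":0,"wz":0},{"dx":5.9,"dy":0.8,"dz":0,"wx":0,"wy":0,"wz":0},{"dx":5.9,"dy":0.8,"dz":0,"wx":0,"wy":0,"wz":0},{"dx":5.9,"dy":0.8,"dz":0,"wx":0,"wy":0,"wz":0},{"dx":5.9,"dy":0.8,"dz":0,"wx":0,"wy":0,"wz":0},{"dx":5.9,"dy":0.8,"dz":0,"wx":0,"wy":0,"wz":0},{"dx":5.9,"dy":0.8,"dz":0,"wx":0,"wy":0,"wz":0},{"dx":5.9,"dy":0.8,"dz":0,"wx":0,"wy":0,"wz":0},{"dx":3,"dy":0.6,"dz":0,"wx":0,"wy":0,"wz":0}]' 1
python3 -m inch '[{"dx":0,"dy":0,"dz":0,"wx":0,"wy":0,"wz":0},{"dx":0,"dy":0,"dz":0,"wx":0,"wy":0,"wz":0}]'
python3 - <<'E'
from h import *
np.set_printoptions(precision=4,suppress=True)
s=sense(); print(s['t'],s['tcp_pos'])
im,cw=snap('wrist','w5'); _,ca=load('scene0');_,cb=load('side0')
hsv=cv2.cvtColor(im,cv2.COLOR_RGB2HSV)
p=proj(cw,[(.501,.319,.075)])[0];print('expect',p)
d=(hsv[...,2]<75).astype(np.uint8)
d=cv2.morphologyEx(d,cv2.MORPH_OPEN,np.ones((5,5)))
n,l,st,ce=cv2.connectedComponentsWithStats(d)
for i in range(1,n):
    if st[i,4]>300: print(st[i],ce[i])
b=((hsv[...,0]>108)&(hsv[...,0]<125)&(hsv[...,1]>130)).astype(np.uint8)
n,l,st,ce=cv2.connectedComponentsWithStats(b)
for i in range(1,n):
    if st[i,4]>40: print('blue',st[i],ce[i])
cv2.imwrite('pics/w5c.png',im[::1,:,::-1])
E
```

```text
t: 9.6
tcp_pos: [0.4918, 0.2874, 0.3042]
tool_rot: [0.706, 0.708, -0.001, -0.0]
force: [0.3, 0.1, -0.0]
finger_gap: 1.003
gripper_force: 0.0
t: 9.85
tcp_pos: [0.4913, 0.2839, 0.3047]
tool_rot: [0.707, 0.707, -0.002, -0.0]
force: [0.5, -0.3, 0.5]
finger_gap: 1.0
gripper_force: 0.0
9.85 [0.4913 0.2839 0.3047]
expect [330.7619 157.0085]
[ 75  21  22  36 383] [82.423  35.3995]
[102  50  25  27 312] [115.6442  64.4071]
[462  93  36  14 304] [478.5     99.9178]
[125 107  28  35 486] [139.7366 124.0597]
[   0  112   40   58 1347] [ 13.2257 137.654 ]
[ 301  130   59   59 2711] [330.4176 158.962 ]
[478 144  19  41 485] [487.0268 163.4701]
[    0   260   618   140 44944] [299.5892 353.0469]
```

The jar's lid blob agrees within about 2 px. I descend and grip.

```bash
python3 -m inch '[{"dx":3.4,"dy":0.95,"dz":0,"wx":0,"wy":0,"wz":0},{"dx":0,"dy":0,"dz":5,"wx":0,"wy":0,"wz":0},{"dx":0,"dy":0,"dz":5,"wx":0,"wy":0,"wz":0},{"dx":0,"dy":0,"dz":5,"wx":0,"wy":0,"wz":0},{"dx":0,"dy":0,"dz":3.5,"wx":0,"wy":0,"wz":0},{"dx":0,"dy":0,"dz":1.8,"wx":0,"wy":0,"wz":0},{"dx":0,"dy":0,"dz":0,"wx":0,"wy":0,"wz":0},{"dx":0,"dy":0,"dz":0,"wx":0,"wy":0,"wz":0}]'
python3 -m inch '[{"dx":0,"dy":0,"dz":0,"wx":0,"wy":0,"wz":0},{"dx":0,"dy":0,"dz":0,"wx":0,"wy":0,"wz":0},{"dx":0,"dy":0,"dz":0,"wx":0,"wy":0,"wz":0},{"dx":0,"dy":0,"dz":0,"wx":0,"wy":0,"wz":0},{"dx":0,"dy":0,"dz":0,"wx":0,"wy":0,"wz":0}]' 0 35
```

```text
t: 10.9
tcp_pos: [0.5021, 0.3189, 0.1045]
tool_rot: [0.707, 0.707, 0.001, 0.001]
force: [-0.9, -0.1, 0.3]
finger_gap: 1.002
gripper_force: 0.0
t: 11.52
tcp_pos: [0.5018, 0.3193, 0.1047]
tool_rot: [0.707, 0.707, 0.001, 0.001]
force: [-0.6, -0.5, 6.7]
finger_gap: 0.694
gripper_force: 38.1
```

The jar is held (gap 59 mm). Before carrying it, I estimate how close the dark cloth is to the green board's jar circle.

```bash
python3 - <<'E'
from h import *
np.set_printoptions(precision=3,suppress=True)
_,cw=load('w4');_,ca=load('scene0');_,cb=load('side0')
X=ray(cw,[(375,248),(379,183)],.008)[:,:2];print(X,board(X[0],X[1],.028))
for z in(0,.1,.2): print(z,'w4',ray(cw,[(415,275),(470,240),(490,235)],z)[:,:2].ravel(),'scene',ray(ca,[(480,245),(500,330)],z)[:,:2].ravel(),'side',ray(cb,[(420,340),(440,295)],z)[:,:2].ravel())
E
```

```text
[[ 0.501 -0.365]
 [ 0.495 -0.277]] (array([ 0.47 , -0.322]), array([0.998, 0.061]), array([-0.061,  0.998]), np.float64(3.4714014609093216))
0 w4 [ 0.564 -0.406  0.632 -0.349  0.659 -0.34 ] scene [ 0.671 -0.331  0.516 -0.471] side [ 0.551 -0.414  0.652 -0.338]
0.1 w4 [ 0.525 -0.352  0.575 -0.309  0.595 -0.303] scene [ 0.592 -0.34   0.457 -0.462] side [ 0.499 -0.461  0.585 -0.397]
0.2 w4 [ 0.486 -0.297  0.518 -0.27   0.531 -0.266] scene [ 0.514 -0.349  0.398 -0.454] side [ 0.448 -0.508  0.518 -0.455]
```

The cloth's foot is about 25 mm from where the fingers will be. I turn 20° while carrying to widen that clearance; the jar is round, so the turn costs nothing.

```bash
python3 -m inch '[{"dx":0,"dy":0,"dz":-3,"wx":0,"wy":0,"wz":0},{"dx":0,"dy":0,"dz":-5,"wx":0,"wy":0,"wz":0},{"dx":0,"dy":0,"dz":-5,"wx":0,"wy":0,"wz":0},{"dx":-3,"dy":0,"dz":-4,"wx":0,"wy":0,"wz":0},{"dx":-5,"dy":0,"dz":0,"wx":0,"wy":0,"wz":0},{"dx":-6,"dy":0,"dz":0,"wx":0,"wy":0,"wz":0},{"dx":-6,"dy":0,"dz":0,"wx":0,"wy":0,"wz":0},{"dx":-6,"dy":0,"dz":0,"wx":0,"wy":0,"wz":0},{"dx":-6,"dy":0,"dz":0,"wx":0,"wy":0,"wz":0},{"dx":-6,"dy":0,"dz":0,"wx":0,"wy":0,"wz":0}]'
python3 -m inch '[{"dx":-6,"dy":0,"dz":0,"wx":0,"wy":0,"wz":0},{"dx":-6,"dy":0,"dz":0,"wx":0,"wy":0,"wz":0},{"dx":-6,"dy":0,"dz":0,"wx":0,"wy":0,"wz":0},{"dx":-5,"dy":0,"dz":0,"wx":0,"wy":0,"wz":0},{"dx":-4,"dy":0,"dz":0,"wx":0,"wy":0,"wz":0},{"dx":-2,"dy":0,"dz":0,"wx":0,"wy":0,"wz":0},{"dx":0,"dy":0,"dz":0,"wx":0,"wy":0,"wz":-10},{"dx":0,"dy":0,"dz":0,"wx":0,"wy":0,"wz":-10},{"dx":0,"dy":0,"dz":0,"wx":0,"wy":0,"wz":0},{"dx":0,"dy":0,"dz":0,"wx":0,"wy":0,"wz":0}]'
```

```text
t: 12.78
tcp_pos: [0.5005, -0.0627, 0.2733]
tool_rot: [0.707, 0.707, 0.0, 0.0]
force: [0.7, -0.3, -1.6]
finger_gap: 0.69
gripper_force: 38.6
t: 14.02
tcp_pos: [0.501, -0.3502, 0.2731]
tool_rot: [0.574, 0.819, 0.0, -0.0]
force: [0.1, -0.4, -2.4]
finger_gap: 0.692
gripper_force: 38.6
```

```bash
python3 -m inch '[{"dx":-1.5,"dy":-0.45,"dz":2,"wx":0,"wy":0,"wz":0},{"dx":0,"dy":0,"dz":5,"wx":0,"wy":0,"wz":0},{"dx":0,"dy":0,"dz":4,"wx":0,"wy":0,"wz":0},{"dx":0,"dy":0,"dz":2.5,"wx":0,"wy":0,"wz":0},{"dx":0,"dy":0,"dz":1.2,"wx":0,"wy":0,"wz":0},{"dx":0,"dy":0,"dz":0.5,"wx":0,"wy":0,"wz":0},{"dx":0,"dy":0,"dz":0,"wx":0,"wy":0,"wz":0},{"dx":0,"dy":0,"dz":0,"wx":0,"wy":0,"wz":0}]'
```

```text
t: 15.02
tcp_pos: [0.5023, -0.3672, 0.1223]
tool_rot: [0.574, 0.819, -0.0, 0.001]
force: [0.3, -0.3, -2.1]
finger_gap: 0.693
gripper_force: 38.6
```

```bash
python3 -m inch '[{"dx":0,"dy":0,"dz":0.5,"wx":0,"wy":0,"wz":0},{"dx":0,"dy":0,"dz":0.35,"wx":0,"wy":0,"wz":0},{"dx":0,"dy":0,"dz":0,"wx":0,"wy":0,"wz":0},{"dx":0,"dy":0,"dz":0,"wx":0,"wy":0,"wz":0}]'
```

```text
t: 15.52
tcp_pos: [0.502, -0.3669, 0.1128]
tool_rot: [0.574, 0.819, -0.0, 0.0]
force: [-0.7, -1.1, -0.1]
finger_gap: 0.689
gripper_force: 38.7
```

The board has taken the jar's weight. I release, rise and go to the tiles.

```bash
python3 -m inch '[{"dx":0,"dy":0,"dz":0,"wx":0,"wy":0,"wz":0},{"dx":0,"dy":0,"dz":0,"wx":0,"wy":0,"wz":0},{"dx":0,"dy":0,"dz":0,"wx":0,"wy":0,"wz":0},{"dx":0,"dy":0,"dz":-2,"wx":0,"wy":0,"wz":0},{"dx":0,"dy":0,"dz":-4,"wx":0,"wy":0,"wz":0},{"dx":0,"dy":0,"dz":-6,"wx":0,"wy":0,"wz":0},{"dx":0,"dy":0,"dz":-6,"wx":0,"wy":0,"wz":0},{"dx":0,"dy":0,"dz":0,"wx":0,"wy":0,"wz":7.5},{"dx":0,"dy":0,"dz":0,"wx":0,"wy":0,"wz":7.5}]' 0.92
python3 -m inch '[{"dx":5,"dy":-0.6,"dz":0,"wx":0,"wy":0,"wz":0},{"dx":6.2,"dy":-0.6,"dz":0,"wx":0,"wy":0,"wz":0},{"dx":6.2,"dy":-0.7,"dz":0,"wx":0,"wy":0,"wz":0},{"dx":6.2,"dy":-0.7,"dz":0,"wx":0,"wy":0,"wz":0},{"dx":6.2,"dy":-0.7,"dz":0,"wx":0,"wy":0,"wz":0},{"dx":6.2,"dy":-0.8,"dz":0,"wx":0,"wy":0,"wz":0},{"dx":5,"dy":-0.8,"dz":0,"wx":0,"wy":0,"wz":0},{"dx":2,"dy":0,"dz":0,"wx":0,"wy":0,"wz":0},{"dx":0,"dy":0,"dz":0,"wx":0,"wy":0,"wz":0},{"dx":0,"dy":0,"dz":0,"wx":0,"wy":0,"wz":0}]' 0.7
cat >> h.py <<'E'
def tile(im,c,p0,z=.008,pad=70):
    """pose of a tile from its top: colour half + clay half, near pixel p0"""
    hsv=cv2.cvtColor(im,cv2.COLOR_RGB2HSV)
    m=((hsv[...,1]>60)&(hsv[...,2]>70)).astype(np.uint8)
    M=np.zeros_like(m); u,v=map(int,p0); sl=(slice(max(v-pad,0),v+pad),slice(max(u-pad,0),u+pad)); M[sl]=m[sl]
    M=cv2.morphologyEx(M,cv2.MORPH_OPEN,np.ones((3,3)))
    n,l,st,ce=cv2.connectedComponentsWithStats(M)
    i=min(range(1,n),key=lambda i:np.hypot(*(ce[i]-p0))-st[i,4]*.002)
    cs,_=cv2.findContours((l==i).astype(np.uint8),cv2.RETR_EXTERNAL,cv2.CHAIN_APPROX_NONE)
    k=max(cs,key=cv2.contourArea).reshape(-1,2)
    X=ray(c,k,z)[:,:2].astype(np.float32); (cx,cy),(w,h),a=cv2.minAreaRect(X*1000)
    if w<h: a+=90; w,h=h,w
    return st[i],(cx/1e3,cy/1e3),(w,h),(a+90)%180-90   # angle of the long side
E
python3 - <<'E'
from h import *
s=sense(); print(s['t'],s['tcp_pos'])
im,cw=snap('wrist','w6')
for P in((.4144,.0657),(.4201,-.0311)): print(P,tile(im,cw,proj(cw,[(*P,.008)])[0]))
im,ca=snap('scene','s6')
E
```

```text
t: 16.65
tcp_pos: [0.5021, -0.3668, 0.2959]
tool_rot: [0.677, 0.736, -0.0, 0.002]
force: [0.1, 0.1, 0.0]
finger_gap: 0.924
gripper_force: 0.0
t: 17.9
tcp_pos: [0.4161, 0.0569, 0.2934]
tool_rot: [0.676, 0.737, 0.0, 0.001]
force: [-0.7, 0.4, -0.3]
finger_gap: 0.699
gripper_force: 0.0
17.9 [0.41609701 0.0568712  0.29341492]
(0.4144, 0.0657) (array([ 302,  141,   38,   42, 1347], dtype=int32), (0.4149307861328125, 0.07932497406005859), (47.05000686645508, 43.047637939453125), -88.0807374715805)
(0.4201, -0.0311) (array([ 297,  218,   44,   54, 1850], dtype=int32), (0.4207999267578125, -0.027125213623046877), (71.17491912841797, 47.112640380859375), 84.78225708007812)
```

View pics/w6.png

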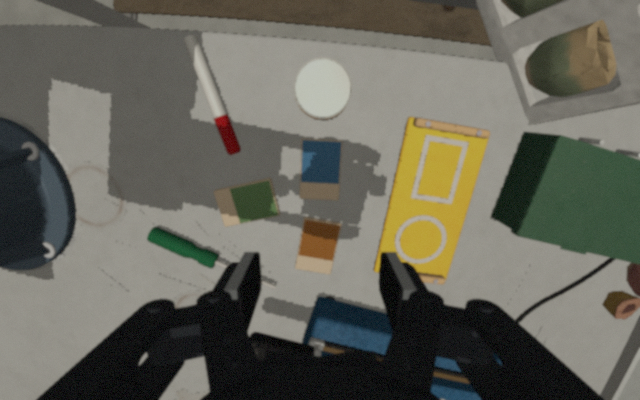

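The wrist view shows the blue tile (302-341, 141-200), the amber tile (297-340, 219-272), the amber lid (322,88), and the yellow circle (421,240) and rectangle (439,170).

```bash
python3 - <<'E'
from h import *
np.set_printoptions(precision=4,suppress=True)
im,cw=load('w6')
for n,q in(('bt',[(302,141),(341,141),(339.5,200),(301,199)]),('at',[(304,219),(340,223),(334,272),(297,270)])):
    X=ray(cw,q,.008)[:,:2]; e=[X[(i+1)%4]-X[i] for i in range(4)]
    print(n,X.mean(0),[round(1e3*np.linalg.norm(v),1) for v in e],[round((np.degrees(np.arctan2(v[1],v[0]))+45)%90-45,1) for v in e])
X=ray(cw,[(421,240),(439.5,170)],.008)[:,:2];print(X,np.linalg.norm(X[0]-X[1]),board(X[0],X[1],0))
print('amber lid',ray(cw,[(322.5,88.5)],.068))
print('sealer corner',ray(cw,[(318,296),(312,345)],.06), ray(cw,[(318,296)],.1))
E
```

```text
bt [0.4165 0.0684] [np.float64(44.7), np.float64(70.3), np.float64(46.6), np.float64(69.0)] [np.float64(5.0), np.float64(4.6), np.float64(3.5), np.float64(3.1)]
at [ 0.4223 -0.0285] [np.float64(44.8), np.float64(68.4), np.float64(48.4), np.float64(71.2)] [np.float64(-1.7), np.float64(-0.4), np.float64(1.5), np.float64(-3.3)]
[[ 0.5511 -0.0083]
 [ 0.5568  0.0823]] 0.0907906325773307 (array([0.5539, 0.037 ]), array([ 0.998 , -0.0629]), array([0.0629, 0.998 ]), np.float64(-3.6053662799106734))
amber lid [[0.41   0.1553 0.068 ]]
sealer corner [[ 0.425  -0.0667  0.06  ]
 [ 0.4236 -0.1369  0.06  ]] [[ 0.4229 -0.0406  0.1   ]]
```

```bash
python3 - <<'E'
from h import *
np.set_printoptions(precision=3,suppress=True)
_,cw=load('w6');_,ca=load('scene0');_,c4=load('w4');_,cb=load('side0')
print('corner amber side',tri(ca,[(346.7,233.5)],cw,[(318,296)]))
print('w4 front edge',[ray(c4,[(318,93),(450,135),(583,170)],z).ravel() for z in(0,.05,.1)])
print('w6 near edge',[ray(cw,[(318,296)],z).ravel() for z in(0,.05,.1)])
A=lambda p:np.array(p,float)/2.5+[205,115]-.3
B=lambda p:np.array(p,float)/2.4+[200,120]-.3
# green-side upper corner of body near handle and far end
print('front corner',tri(ca,A([(400,357),(645,210)]),cb,B([(262,310),(575,275)])),'bottom',ray(cb,B([(268,362),(575,318)]),0))
E
python3 -m inch '[{"dx":1.0,"dy":0,"dz":5,"wx":0,"wy":0,"wz":0},{"dx":0,"dy":0,"dz":5,"wx":0,"wy":0,"wz":0},{"dx":0,"dy":0,"dz":5,"wx":0,"wy":0,"wz":0},{"dx":0,"dy":0,"dz":4,"wx":0,"wy":0,"wz":0},{"dx":0,"dy":0,"dz":2,"wx":0,"wy":0,"wz":0},{"dx":0,"dy":0,"dz":0,"wx":0,"wy":0,"wz":0},{"dx":0,"dy":0,"dz":0,"wx":0,"wy":0,"wz":0}]' 0.7
```

```text
corner amber side [[ 0.434 -0.09   0.03 ]]
w4 front edge [array([ 0.413, -0.175,  0.   ,  0.578, -0.212,  0.   ,  0.767, -0.242,
        0.   ]), array([ 0.413, -0.178,  0.05 ,  0.557, -0.211,  0.05 ,  0.721, -0.236,
        0.05 ]), array([ 0.414, -0.182,  0.1  ,  0.535, -0.209,  0.1  ,  0.675, -0.231,
        0.1  ])]
w6 near edge [array([ 0.428, -0.106,  0.   ]), array([ 0.425, -0.073,  0.05 ]), array([ 0.423, -0.041,  0.1  ])]
front corner [[ 0.406 -0.18   0.079]
 [ 0.705 -0.237  0.072]] bottom [[ 0.419 -0.168  0.   ]
 [ 0.73  -0.229  0.   ]]
t: 18.88
tcp_pos: [0.4154, 0.0668, 0.0831]
tool_rot: [0.676, 0.737, 0.0, 0.0]
force: [-0.4, 0.1, 0.2]
finger_gap: 0.703
gripper_force: 0.0
```

```bash
python3 -m inch '[{"dx":0,"dy":0,"dz":0.5,"wx":0,"wy":0,"wz":0},{"dx":0,"dy":0,"dz":0.4,"wx":0,"wy":0,"wz":0},{"dx":0,"dy":0,"dz":0,"wx":0,"wy":0,"wz":0}]'; python3 -m inch '[{"dx":0,"dy":0,"dz":0.2,"wx":0,"wy":0,"wz":0},{"dx":0,"dy":0,"dz":0,"wx":0,"wy":0,"wz":0}]';python3 -m inch '[{"dx":0,"dy":0,"dz":0.15,"wx":0,"wy":0,"wz":0},{"dx":0,"dy":0,"dz":0,"wx":0,"wy":0,"wz":0}]'
```

```text
t: 19.25
tcp_pos: [0.4148, 0.0674, 0.0738]
tool_rot: [0.676, 0.737, 0.0, 0.0]
force: [0.5, 0.6, 0.1]
finger_gap: 0.703
gripper_force: 0.0
t: 19.5
tcp_pos: [0.4147, 0.0674, 0.0716]
tool_rot: [0.676, 0.737, -0.0, -0.0]
force: [-0.2, 0.6, 0.5]
finger_gap: 0.698
gripper_force: 0.0
t: 19.75
tcp_pos: [0.4147, 0.0674, 0.0701]
tool_rot: [0.676, 0.737, -0.0, -0.0]
force: [0.3, 0.7, -0.2]
finger_gap: 0.703
gripper_force: 0.0
```

```bash
python3 -m inch '[{"dx":0,"dy":0,"dz":0,"wx":0,"wy":0,"wz":0},{"dx":0,"dy":0,"dz":0,"wx":0,"wy":0,"wz":0},{"dx":0,"dy":0,"dz":0,"wx":0,"wy":0,"wz":0},{"dx":0,"dy":0,"dz":0,"wx":0,"wy":0,"wz":0}]' 0 25
python3 -m inch '[{"dx":0,"dy":0,"dz":-0.5,"wx":0,"wy":0,"wz":0},{"dx":0,"dy":0,"dz":-1.5,"wx":0,"wy":0,"wz":0},{"dx":0,"dy":0,"dz":-4,"wx":0,"wy":0,"wz":0},{"dx":0,"dy":0,"dz":-6,"wx":0,"wy":0,"wz":0},{"dx":0,"dy":0,"dz":-6,"wx":0,"wy":0,"wz":0},{"dx":0,"dy":0,"dz":-2,"wx":0,"wy":0,"wz":0}]'
```

```text
t: 20.25
tcp_pos: [0.4148, 0.0673, 0.0704]
tool_rot: [0.676, 0.737, 0.0, 0.0]
force: [-0.2, -1.3, 5.1]
finger_gap: 0.549
gripper_force: 25.5
t: 21.0
tcp_pos: [0.4157, 0.0674, 0.2736]
tool_rot: [0.676, 0.737, 0.002, 0.003]
force: [-0.0, -0.6, -0.4]
finger_gap: 0.554
gripper_force: 25.9
```

```bash
python3 -m inch '[{"dx":0,"dy":0,"dz":0,"wx":0,"wy":0,"wz":1.4},{"dx":-5,"dy":1,"dz":0,"wx":0,"wy":0,"wz":0},{"dx":-6,"dy":1,"dz":0,"wx":0,"wy":0,"wz":0},{"dx":-6,"dy":1,"dz":0,"wx":0,"wy":0,"wz":0},{"dx":-6,"dy":1,"dz":0,"wx":0,"wy":0,"wz":0},{"dx":-6,"dy":1,"dz":0,"wx":0,"wy":0,"wz":0},{"dx":-4,"dy":0.9,"dz":0,"wx":0,"wy":0,"wz":0},{"dx":-1.8,"dy":0,"dz":0,"wx":0,"wy":0,"wz":0},{"dx":0,"dy":0,"dz":0,"wx":0,"wy":0,"wz":0},{"dx":0,"dy":0,"dz":0,"wx":0,"wy":0,"wz":0}]'
```

```text
t: 22.25
tcp_pos: [0.4945, -0.2742, 0.2693]
tool_rot: [0.684, 0.729, 0.0, -0.002]
force: [-0.3, 0.3, -0.8]
finger_gap: 0.554
gripper_force: 25.9
```

```bash
python3 -m inch '[{"dx":-0.25,"dy":0.1,"dz":5,"wx":0,"wy":0,"wz":0},{"dx":0,"dy":0,"dz":5,"wx":0,"wy":0,"wz":0},{"dx":0,"dy":0,"dz":4,"wx":0,"wy":0,"wz":0},{"dx":0,"dy":0,"dz":2.5,"wx":0,"wy":0,"wz":0},{"dx":0,"dy":0,"dz":1,"wx":0,"wy":0,"wz":0},{"dx":0,"dy":0,"dz":0,"wx":0,"wy":0,"wz":0},{"dx":0,"dy":0,"dz":0,"wx":0,"wy":0,"wz":0}]'
```

```text
t: 23.12
tcp_pos: [0.4972, -0.2787, 0.0964]
tool_rot: [0.684, 0.729, 0.0, 0.001]
force: [-0.4, -0.5, -0.3]
finger_gap: 0.55
gripper_force: 25.9
```

```bash
python3 -m inch '[{"dx":0.2,"dy":-0.1,"dz":0.8,"wx":0,"wy":0,"wz":0},{"dx":0,"dy":0,"dz":0.5,"wx":0,"wy":0,"wz":0},{"dx":0,"dy":0,"dz":0.3,"wx":0,"wy":0,"wz":0},{"dx":0,"dy":0,"dz":0,"wx":0,"wy":0,"wz":0},{"dx":0,"dy":0,"dz":0,"wx":0,"wy":0,"wz":0}]'
```

```text
t: 23.75
tcp_pos: [0.4955, -0.2769, 0.0792]
tool_rot: [0.685, 0.729, -0.0, 0.0]
force: [-0.2, -0.4, -0.2]
finger_gap: 0.551
gripper_force: 25.9
```

```bash
python3 -m inch '[{"dx":0,"dy":0,"dz":0,"wx":0,"wy":0,"wz":0},{"dx":0,"dy":0,"dz":0,"wx":0,"wy":0,"wz":0},{"dx":0,"dy":0,"dz":-1,"wx":0,"wy":0,"wz":0},{"dx":0,"dy":0,"dz":-3,"wx":0,"wy":0,"wz":0},{"dx":0,"dy":0,"dz":-5,"wx":0,"wy":0,"wz":0},{"dx":0,"dy":0,"dz":-6,"wx":0,"wy":0,"wz":0},{"dx":0,"dy":0,"dz":-6,"wx":0,"wy":0,"wz":7},{"dx":0,"dy":0,"dz":0,"wx":0,"wy":0,"wz":0}]' 0.72
python3 -m inch '[{"dx":5,"dy":-2,"dz":0,"wx":0,"wy":0,"wz":0},{"dx":5.5,"dy":-2,"dz":0,"wx":0,"wy":0,"wz":0},{"dx":5.5,"dy":-2,"dz":0,"wx":0,"wy":0,"wz":0},{"dx":5.5,"dy":-2,"dz":0,"wx":0,"wy":0,"wz":0},{"dx":3.8,"dy":-1,"dz":0,"wx":0,"wy":0,"wz":0},{"dx":0,"dy":0,"dz":0,"wx":0,"wy":0,"wz":0},{"dx":0,"dy":0,"dz":0,"wx":0,"wy":0,"wz":0}]'
python3 - <<'E'
from h import *
s=sense(); print(s['t'],s['tcp_pos'])
im,cw=snap('wrist','w7')
for P in((.4215,-.029),): print(P,tile(im,cw,proj(cw,[(*P,.008)])[0],pad=50))
im,ca=snap('scene','s7'); print('blue tile',tile(im,ca,proj(ca,[(.496,-.2765,.016)])[0],.016,25))
E
```

```text
t: 24.75
tcp_pos: [0.4975, -0.2783, 0.2955]
tool_rot: [0.728, 0.686, 0.001, 0.007]
force: [0.3, -0.1, -0.1]
finger_gap: 0.722
gripper_force: 0.0
t: 25.62
tcp_pos: [0.4209, -0.0191, 0.289]
tool_rot: [0.728, 0.686, -0.0, 0.0]
force: [0.5, -0.4, 0.3]
finger_gap: 0.723
gripper_force: 0.0
25.625 [ 0.42090035 -0.01913603  0.28903731]
(0.4215, -0.029) (array([ 301,  159,   41,   59, 2294], dtype=int32), (0.4210782775878906, -0.028158817291259765), (70.65457916259766, 46.88218688964844), 85.65873718261719)
blue tile (array([ 395,  252,   50,   45, 1410], dtype=int32), (0.4748623046875, -0.28151889038085937), (114.93877410888672, 98.19942474365234), -86.20829725265503)
```

The amber tile is confirmed at (.421,-.028), yaw -4.3°. I grasp it 9 mm off-centre, which keeps the body away from the sealer.

```bash
python3 -m inch '[{"dx":0,"dy":0,"dz":5,"wx":0,"wy":0,"wz":0.6},{"dx":0,"dy":0,"dz":5.5,"wx":0,"wy":0,"wz":0},{"dx":0,"dy":0,"dz":5,"wx":0,"wy":0,"wz":0},{"dx":0,"dy":0,"dz":3.5,"wx":0,"wy":0,"wz":0},{"dx":0,"dy":0,"dz":1.5,"wx":0,"wy":0,"wz":0},{"dx":0,"dy":0,"dz":0,"wx":0,"wy":0,"wz":0},{"dx":0,"dy":0,"dz":0,"wx":0,"wy":0,"wz":0}]' 0.7
```

```text
t: 26.6
tcp_pos: [0.4212, -0.0196, 0.0844]
tool_rot: [0.732, 0.682, 0.0, 0.0]
force: [0.6, -0.2, -0.2]
finger_gap: 0.699
gripper_force: 0.0
```

```bash
python3 -m inch '[{"dx":0,"dy":0,"dz":0.6,"wx":0,"wy":0,"wz":0},{"dx":0,"dy":0,"dz":0.5,"wx":0,"wy":0,"wz":0},{"dx":0,"dy":0,"dz":0.3,"wx":0,"wy":0,"wz":0},{"dx":0,"dy":0,"dz":0,"wx":0,"wy":0,"wz":0},{"dx":0,"dy":0,"dz":0,"wx":0,"wy":0,"wz":0}]'
python3 -m inch '[{"dx":0,"dy":0,"dz":0,"wx":0,"wy":0,"wz":0},{"dx":0,"dy":0,"dz":0,"wx":0,"wy":0,"wz":0},{"dx":0,"dy":0,"dz":0,"wx":0,"wy":0,"wz":0},{"dx":0,"dy":0,"dz":0,"wx":0,"wy":0,"wz":0}]' 0 30
```

```text
t: 27.22
tcp_pos: [0.4207, -0.0188, 0.0702]
tool_rot: [0.731, 0.682, -0.0, 0.0]
force: [-0.3, -0.4, -0.4]
finger_gap: 0.7
gripper_force: 0.0
t: 27.72
tcp_pos: [0.4207, -0.0188, 0.0704]
tool_rot: [0.731, 0.682, 0.0, 0.0]
force: [-0.7, 0.1, 6.3]
finger_gap: 0.547
gripper_force: 31.2
```

```bash
python3 -m inch '[{"dx":0,"dy":0,"dz":-0.5,"wx":0,"wy":0,"wz":0},{"dx":0,"dy":0,"dz":-2,"wx":0,"wy":0,"wz":0},{"dx":0,"dy":0,"dz":-5,"wx":0,"wy":0,"wz":0},{"dx":0,"dy":0,"dz":-5,"wx":0,"wy":0,"wz":0},{"dx":3,"dy":3.2,"dz":0,"wx":0,"wy":0,"wz":0},{"dx":4,"dy":4.3,"dz":0,"wx":0,"wy":0,"wz":0},{"dx":3.5,"dy":4,"dz":0,"wx":0,"wy":0,"wz":0},{"dx":1.3,"dy":1.3,"dz":0,"wx":0,"wy":0,"wz":0},{"dx":0,"dy":0,"dz":0,"wx":0,"wy":0,"wz":0},{"dx":0,"dy":0,"dz":0,"wx":0,"wy":0,"wz":0}]'
```

```text
t: 28.98
tcp_pos: [0.5552, 0.0895, 0.1947]
tool_rot: [0.731, 0.682, -0.001, -0.001]
force: [-0.2, 0.0, 0.3]
finger_gap: 0.553
gripper_force: 31.3
```

Down to TCP z ≈ 0.079.

```bash
python3 -m inch '[{"dx":0,"dy":0.1,"dz":4,"wx":0,"wy":0,"wz":0},{"dx":0,"dy":0,"dz":4,"wx":0,"wy":0,"wz":0},{"dx":0,"dy":0,"dz":2,"wx":0,"wy":0,"wz":0},{"dx":0,"dy":0,"dz":0.5,"wx":0,"wy":0,"wz":0},{"dx":0,"dy":0,"dz":0,"wx":0,"wy":0,"wz":0},{"dx":0,"dy":0,"dz":0,"wx":0,"wy":0,"wz":0}]'
```

```text
t: 29.72
tcp_pos: [0.5581, 0.0896, 0.0913]
tool_rot: [0.732, 0.682, 0.001, 0.001]
force: [0.1, -0.5, -0.4]
finger_gap: 0.548
gripper_force: 31.3
```

```bash
python3 -m inch '[{"dx":0,"dy":-0.1,"dz":0.6,"wx":0,"wy":0,"wz":0},{"dx":0,"dy":0,"dz":0.4,"wx":0,"wy":0,"wz":0},{"dx":0,"dy":0,"dz":0.2,"wx":0,"wy":0,"wz":0},{"dx":0,"dy":0,"dz":0,"wx":0,"wy":0,"wz":0},{"dx":0,"dy":0,"dz":0,"wx":0,"wy":0,"wz":0}]'
```

```text
t: 30.35
tcp_pos: [0.5564, 0.0899, 0.0785]
tool_rot: [0.731, 0.682, -0.0, -0.0]
force: [-1.6, 0.6, 4.8]
finger_gap: 0.552
gripper_force: 31.8
```

```bash
python3 -m inch '[{"dx":0,"dy":0,"dz":0,"wx":0,"wy":0,"wz":0},{"dx":0,"dy":0,"dz":0,"wx":0,"wy":0,"wz":0},{"dx":0,"dy":0,"dz":-1,"wx":0,"wy":0,"wz":0},{"dx":0,"dy":0,"dz":-3,"wx":0,"wy":0,"wz":0},{"dx":0,"dy":0,"dz":-6,"wx":0,"wy":0,"wz":0},{"dx":0,"dy":0,"dz":-6,"wx":0,"wy":0,"wz":0},{"dx":0,"dy":0,"dz":-4,"wx":0,"wy":0,"wz":0}]' 0.72
python3 -m inch '[{"dx":1.5,"dy":-3.9,"dz":0,"wx":0,"wy":0,"wz":0},{"dx":2,"dy":-5,"dz":0,"wx":0,"wy":0,"wz":0},{"dx":1.5,"dy":-4,"dz":0,"wx":0,"wy":0,"wz":0},{"dx":0.5,"dy":-2,"dz":0,"wx":0,"wy":0,"wz":0},{"dx":0,"dy":0,"dz":0,"wx":0,"wy":0,"wz":0},{"dx":0,"dy":0,"dz":0,"wx":0,"wy":0,"wz":0}]' 1
python3 - <<'E'
from h import *
s=sense(); print(s['t'],s['tcp_pos'])
im,cw=snap('wrist','w8')
hsv=cv2.cvtColor(im,cv2.COLOR_RGB2HSV)
p=proj(cw,[(.412,.155,.068)])[0];print('expect',p)
m=((hsv[...,2]>205)&(hsv[...,1]<40)).astype(np.uint8)
u,v=map(int,p);M=np.zeros_like(m);M[v-50:v+50,u-50:u+50]=m[v-50:v+50,u-50:u+50]
print(im[v,u],im[v,u+45],im[v-45,u]);n,l,st,ce=cv2.connectedComponentsWithStats(M)
for i in range(1,n):
    if st[i,4]>200: print(st[i],ce[i],ray(cw,[ce[i]],.068))
E
```

```text
t: 31.22
tcp_pos: [0.5572, 0.0899, 0.2818]
tool_rot: [0.731, 0.682, 0.002, 0.002]
force: [0.6, 0.1, -0.6]
finger_gap: 0.72
gripper_force: 0.0
t: 31.98
tcp_pos: [0.414, 0.1549, 0.2786]
tool_rot: [0.732, 0.682, 0.001, 0.001]
force: [-0.5, 0.4, -0.4]
finger_gap: 0.999
gripper_force: 0.0
31.975 [0.413962   0.15486051 0.2785993 ]
expect [317.60934916 196.98870159]
[119 117 107] [93 91 84] [94 92 85]
```

View pics/w8.png

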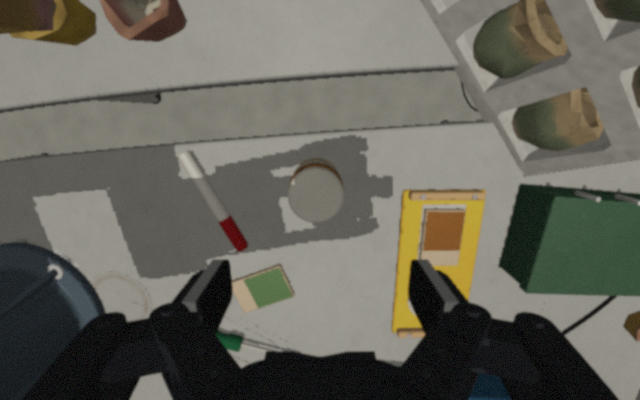

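The lid is at (316,193), so the jar is at about (.411,.157). The amber tile sits inside its yellow-board outline, at (443,236). I descend on the jar.

```bash
python3 -m inch '[{"dx":0.2,"dy":-0.3,"dz":4,"wx":0,"wy":0,"wz":0},{"dx":0,"dy":0,"dz":5,"wx":0,"wy":0,"wz":0},{"dx":0,"dy":0,"dz":5,"wx":0,"wy":0,"wz":0},{"dx":0,"dy":0,"dz":3,"wx":0,"wy":0,"wz":0},{"dx":0,"dy":0,"dz":1.2,"wx":0,"wy":0,"wz":0},{"dx":0,"dy":0,"dz":0,"wx":0,"wy":0,"wz":0},{"dx":0,"dy":0,"dz":0,"wx":0,"wy":0,"wz":0}]'
python3 -m inch '[{"dx":0,"dy":0,"dz":0,"wx":0,"wy":0,"wz":0},{"dx":0,"dy":0,"dz":0,"wx":0,"wy":0,"wz":0},{"dx":0,"dy":0,"dz":0,"wx":0,"wy":0,"wz":0},{"dx":0,"dy":0,"dz":0,"wx":0,"wy":0,"wz":0},{"dx":0,"dy":0,"dz":0,"wx":0,"wy":0,"wz":0}]' 0 35
```

```text
t: 32.9
tcp_pos: [0.4099, 0.1573, 0.097]
tool_rot: [0.732, 0.682, 0.001, 0.001]
force: [-0.2, 1.5, 0.3]
finger_gap: 0.998
gripper_force: 0.0
t: 33.52
tcp_pos: [0.4096, 0.1575, 0.0973]
tool_rot: [0.731, 0.682, 0.001, 0.001]
force: [0.2, -1.1, 5.8]
finger_gap: 0.644
gripper_force: 35.9
```

```bash
python3 -m inch '[{"dx":0,"dy":0,"dz":-2,"wx":0,"wy":0,"wz":0},{"dx":0,"dy":0,"dz":-5,"wx":0,"wy":0,"wz":0},{"dx":0,"dy":0,"dz":-5,"wx":0,"wy":0,"wz":0},{"dx":-3,"dy":3,"dz":0,"wx":0,"wy":0,"wz":0},{"dx":-4,"dy":4,"dz":0,"wx":0,"wy":0,"wz":0},{"dx":-4,"dy":4,"dz":0,"wx":0,"wy":0,"wz":0},{"dx":-3.5,"dy":3,"dz":0,"wx":0,"wy":0,"wz":0},{"dx":-1.2,"dy":1.2,"dz":0,"wx":0,"wy":0,"wz":0},{"dx":0,"dy":0,"dz":0,"wx":0,"wy":0,"wz":0},{"dx":0,"dy":0,"dz":0,"wx":0,"wy":0,"wz":0}]'
```

```text
t: 34.78
tcp_pos: [0.5478, -0.0084, 0.2158]
tool_rot: [0.731, 0.682, -0.001, -0.001]
force: [-0.7, 0.8, -1.5]
finger_gap: 0.645
gripper_force: 38.2
```

Next, down to TCP z ≈ 0.106.

```bash
python3 -m inch '[{"dx":0,"dy":0.2,"dz":4,"wx":0,"wy":0,"wz":0},{"dx":0,"dy":0,"dz":3.5,"wx":0,"wy":0,"wz":0},{"dx":0,"dy":0,"dz":1.8,"wx":0,"wy":0,"wz":0},{"dx":0,"dy":0,"dz":0.6,"wx":0,"wy":0,"wz":0},{"dx":0,"dy":0,"dz":0,"wx":0,"wy":0,"wz":0},{"dx":0,"dy":0,"dz":0,"wx":0,"wy":0,"wz":0}]'
```

```text
t: 35.52
tcp_pos: [0.552, -0.0097, 0.1181]
tool_rot: [0.731, 0.682, 0.0, 0.001]
force: [-0.9, 0.2, -2.1]
finger_gap: 0.645
gripper_force: 38.2
```

```bash
python3 -m inch '[{"dx":0,"dy":0,"dz":0.6,"wx":0,"wy":0,"wz":0},{"dx":0,"dy":0,"dz":0.4,"wx":0,"wy":0,"wz":0},{"dx":0,"dy":0,"dz":0.25,"wx":0,"wy":0,"wz":0},{"dx":0,"dy":0,"dz":0,"wx":0,"wy":0,"wz":0},{"dx":0,"dy":0,"dz":0,"wx":0,"wy":0,"wz":0}]'
```

```text
t: 36.15
tcp_pos: [0.5515, -0.0101, 0.1054]
tool_rot: [0.731, 0.682, -0.0, 0.0]
force: [-1.4, 0.5, 5.3]
finger_gap: 0.643
gripper_force: 38.7
```

```bash
python3 -m inch '[{"dx":0,"dy":0,"dz":0,"wx":0,"wy":0,"wz":0},{"dx":0,"dy":0,"dz":0,"wx":0,"wy":0,"wz":0},{"dx":0,"dy":0,"dz":0,"wx":0,"wy":0,"wz":0},{"dx":0,"dy":0,"dz":-2,"wx":0,"wy":0,"wz":0},{"dx":0,"dy":0,"dz":-5,"wx":0,"wy":0,"wz":0},{"dx":0,"dy":0,"dz":-6,"wx":0,"wy":0,"wz":0},{"dx":3,"dy":0,"dz":-6,"wx":0,"wy":0,"wz":0},{"dx":5,"dy":0,"dz":-2,"wx":0,"wy":0,"wz":0},{"dx":0,"dy":0,"dz":0,"wx":0,"wy":0,"wz":0},{"dx":0,"dy":0,"dz":0,"wx":0,"wy":0,"wz":0}]' 0.92
python3 - <<'E'
from h import *
print(sense()['t'],sense()['force'])
im,cw=snap('wrist','w9'); s,_=snap('scene','s9'); d,_=snap('side','d9')
f=lambda a,x,y,w,h,W,H:cv2.resize(a[y:y+h,x:x+w,::-1],(W,H),interpolation=cv2.INTER_CUBIC)
o=np.zeros((600,800,3),np.uint8)
o[:300,:400]=f(d,300,260,160,120,400,300); o[:300,400:]=f(s,365,240,160,120,400,300)
o[300:,:400]=f(s,270,130,160,120,400,300); o[300:,400:]=f(im,160,80,320,240,400,300)
cv2.imwrite('pics/fin.png',o)
E
```

```text
t: 37.4
tcp_pos: [0.5565, 0.0677, 0.3099]
tool_rot: [0.731, 0.682, -0.001, -0.0]
force: [0.0, -0.2, -0.6]
finger_gap: 0.923
gripper_force: 0.0
37.4 [ 0.03783078 -0.23230257 -0.60056005]
```

View pics/fin.png

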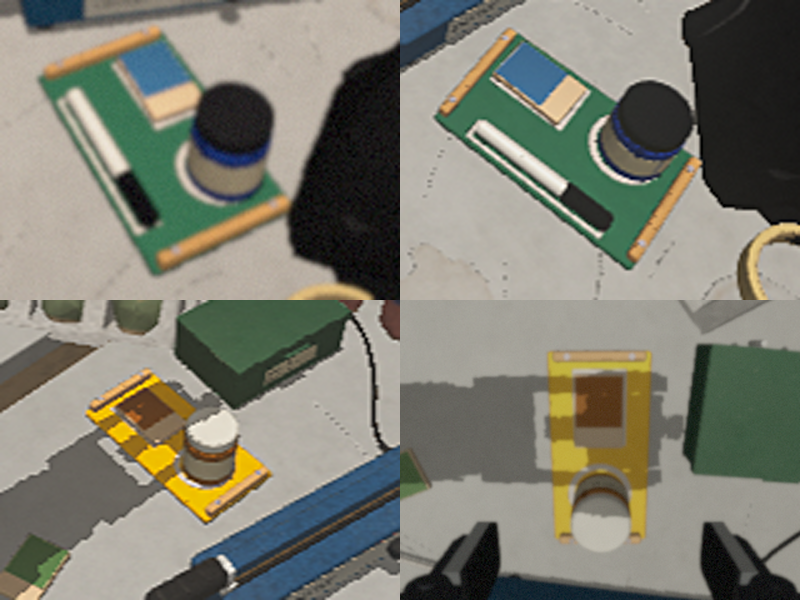

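All five things stand on their outlines. I do one quick numeric check from these pixels before handing in.

```bash
python3 - <<'E'
from h import *
np.set_printoptions(precision=1,suppress=True)
_,ca=load('s9');_,cb=load('d9')
S=lambda p,o:np.array(p,float)/2.5+o-.3
def rel(c,p,z,o,yaw):
    X=ray(c,p,z)[:,:2].mean(0)-o; a=np.radians(yaw); return 1e3*np.array([X@[np.cos(a),np.sin(a)],X@[-np.sin(a),np.cos(a)]])
G=((.471,-.323),3.5);Y=((.5537,.036),-3.8)
g,s,y=[365,240],[300,260],[270,130]
print('bjar',rel(ca,S([(253,110)],g),.083,*G),rel(cb,S([(235,112)],s),.083,*G))
print('marker',rel(ca,S([(76,128),(210,222)],g),.0165,*G),rel(cb,S([(73,95),(150,220)],s),.0165,*G))
print('btile',rel(ca,S([(112,42),(188,87),(162,124),(94,78)],g),.016,*G))
print('ajar',rel(ca,S([(213,128)],y),.076,*Y))
print('atile',rel(ca,S([(147,86),(187,117),(155,143),(115,108)],y),.016,*Y))
E
```

```text
bjar [ 28.8 -46.2] [ 30.2 -51.2]
marker [-47.   -3.4] [-45.7  -3.9]
btile [25.5 45.4]
ajar [ -1.3 -52.2]
atile [ 0.3 43.1]
```

```bash
python3 -c "
from station import workorder
print(workorder.sign_off())"
```

```text
the job is handed in; nothing more can be done
None
```

Both kits are made up on their boards and the job was handed in at about 38 s; the final check put all five things within about 7 mm of their outline centres. Sign-off returned no verdict.

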